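# Find and release the latched key of the suction unit

## Task

One of the four identical white keys on the grey key box is latched down, and the bench suction is to be switched off. Without grasping anything, tap every key lightly with the fingertips in turn, from the left end of the row to the right end as the robot sees it, to feel which key is the latched one, releasing nothing and pushing no raised key down; then press the latched key all the way down and let go, so that all four keys stand up. Do not move the loose things around the box.

Things in the scene. Friction and masses are not known exactly. Their poses are not given: they have to be found in the camera images.
- key_box: grey steel key box of the suction unit, fixed, 110 (x) x 240 (y) mm, flat top 50 mm above the bench. Origin: centre of its underside. x points to its back, away from the robot; y along the key row to its left end as the robot sees it; z up. Yaw within 0.35 rad. The key places lie at x = 0, y = +75, +25, -25, -75 mm: first (left end) to fourth.
- module_a: one of four identical key modules; which stands in which place of the row varies: black frame 42 x 36 x 4 mm, fixed on the box's top, with a white key in it. Origin: centre of the frame's underside, on the box's top 50 mm above the bench; axes parallel to the box's. It stays still when its key is pressed.
- key_a (a joint): depth (m) of module_a's key: 0 up, 0.010 bottom. Spring: 1.2 N at 0, 3.2 N at 5 mm, 5.2 N at the bottom, so a tap of 2 N sinks an up key about 2 mm and it returns. A latched key stands at 0.005, does not rise, yields only above 3 N; pressed to the bottom (about 7 N; it unlatches only near 9 mm) and let go, it springs up to 0 and stays up.
- key_a_top (a point): centre of the top face (32 x 26 mm along the box's x, y) of module_a's white key: 70 mm above the bench when up, 65 mm latched, 60 mm fully down; moves with the key
- module_b: one of four identical key modules; which stands in which place of the row varies: black frame 42 x 36 x 4 mm, fixed on the box's top, with a white key in it. Origin: centre of the frame's underside, on the box's top 50 mm above the bench; axes parallel to the box's. It stays still when its key is pressed.
- key_b (a joint): depth (m) of module_b's key: 0 up, 0.010 bottom. Spring: 1.2 N at 0, 3.2 N at 5 mm, 5.2 N at the bottom, so a tap of 2 N sinks an up key about 2 mm and it returns. A latched key stands at 0.005, does not rise, yields only above 3 N; pressed to the bottom (about 7 N; it unlatches only near 9 mm) and let go, it springs up to 0 and stays up.
- key_b_top (a point): centre of the top face (32 x 26 mm along the box's x, y) of module_b's white key: 70 mm above the bench when up, 65 mm latched, 60 mm fully down; moves with the key
- module_c: one of four identical key modules; which stands in which place of the row varies: black frame 42 x 36 x 4 mm, fixed on the box's top, with a white key in it. Origin: centre of the frame's underside, on the box's top 50 mm above the bench; axes parallel to the box's. It stays still when its key is pressed.
- key_c (a joint): depth (m) of module_c's key: 0 up, 0.010 bottom. Spring: 1.2 N at 0, 3.2 N at 5 mm, 5.2 N at the bottom, so a tap of 2 N sinks an up key about 2 mm and it returns. A latched key stands at 0.005, does not rise, yields only above 3 N; pressed to the bottom (about 7 N; it unlatches only near 9 mm) and let go, it springs up to 0 and stays up.
- key_c_top (a point): centre of the top face (32 x 26 mm along the box's x, y) of module_c's white key: 70 mm above the bench when up, 65 mm latched, 60 mm fully down; moves with the key
- module_d: one of four identical key modules; which stands in which place of the row varies: black frame 42 x 36 x 4 mm, fixed on the box's top, with a white key in it. Origin: centre of the frame's underside, on the box's top 50 mm above the bench; axes parallel to the box's. It stays still when its key is pressed.
- key_d (a joint): depth (m) of module_d's key: 0 up, 0.010 bottom. Spring: 1.2 N at 0, 3.2 N at 5 mm, 5.2 N at the bottom, so a tap of 2 N sinks an up key about 2 mm and it returns. A latched key stands at 0.005, does not rise, yields only above 3 N; pressed to the bottom (about 7 N; it unlatches only near 9 mm) and let go, it springs up to 0 and stays up.
- key_d_top (a point): centre of the top face (32 x 26 mm along the box's x, y) of module_d's white key: 70 mm above the bench when up, 65 mm latched, 60 mm fully down; moves with the key
- dental_model_1: cream plaster jaw model, 66 x 74 x 32 mm, loose on the bench behind the box; origin: centre of its underside
- dropper: white dropper bottle, 28 x 28 x 62 mm, loose, upright on the bench behind the box; origin: centre of its underside
- red_cap: red screw cap, 33 mm across, 26 mm high, loose on the bench beside the box; origin: centre of its underside. (Fixed things not to run into: a black bench lamp whose arm hangs over the bench at the left, far from the robot, and a microscope at the bench's near edge left of the box; coming from the left, draw the gripper in towards the robot first, about 0.3 m up.)

How it is judged:
By the outcome, as a careful person would: the job done as asked, in the order asked, and still so for the second after the job is handed in, with the robot touching nothing.
It also fails if it takes over 45 s, if anything falls off the work surface, if the arm or the gripper's body presses on something with over 40 N, if the wrist force passes 120 N, or if a joint passes its speed limit or range.

## Robot

A 7-joint arm with a two-finger parallel gripper is mounted at the origin on a cart in front of the work surface, level with it; the furniture and walls round the work are solid. World frame = base frame: x ahead of the robot, y to its left, z up, the work surface at z = 0. Lengths are in m, angles in rad, forces in N, time in s.
With the tool pointing down it reaches from about 0.425 to 0.925 m from the base axis. Payload 6.8 kg.
Tool frame: the origin (TCP) lies between the finger pads; the fingertips stand 14 mm ahead of it and the grasp point (between the pads) lies 5 mm behind it; z points along the fingers, y is the line along which they close (so a half turn about z gives the same grasp; the last joint's range is limited). The gripper opens to 85 mm and grips with 20 to 120 N. Pads are 22 mm wide; open, the fingers measure 114 mm over their backs; the gripper's body (76 mm by 85 mm) begins 54 mm behind the grasp point. The pads swing forward as they close: fully open they stand 13 mm farther back than shut.
Start: joints at [1.12, 0.477, 0.022, 1.555, -0.011, 1.109, -0.083], TCP at [0.227, -0.636, 0.225] pointing down, gripper open.
Joint ranges: [-2.96, 2.96], [-0.34, 2.1], [-1.41, 1.46], [0.24, 2.44], [-1.37, 4.51], [0.17, 1.92], [-2.96, 2.96]. Speed limits (rad/s): [2.39, 2.39, 3.14, 3.14, 3.14, 3.14, 3.14].

## Interface

Orientations are given as a rotation vector (axis times angle).
In Python, from bench import r, eyes, ticket gives the robot as it stands. The module is installed in compiled form; this text tells all that it offers.
- The arm moves only by the tool arm_command, never from a script. Its argument "plan" is text: rows parted by semicolons, each of 4 numbers parted by spaces: the shift along the tool's x, y, z in m, then the turn about the tool's z in degrees. In form: tx ty tz yaw; .... A call has 1 to 20 rows; each row shifts and turns the commanded pose from where the row before left it, along the tool's axes as they then stand; what a row does not reach is not made up. A row lasts 1/8 s, in which the tool goes at most 62.5 mm and 10.7 degrees, less where a joint would pass 70% of its speed; a pose out of reach is approached as far as the arm can. A call is refused whole if a number of a shift passes 0.0625 or a number of a turn 10.7, either way. A call with a gripper value outside its range is refused whole. "hand" is the closure, from -1 (fully open) to 1 (shut), set as the call begins (left out, the last holds). The fingers move at their own pace and stop on an object; "grip_force" is the grip in N (left out, the last holds). Time passes only in rows, so rows that do not move let the fingers close. It gives the time, the measured TCP pose, the force, the opening and the grip force at its end, in the units of the state.
- r.get_obs(): the state, without advancing time (a new reading comes with each control period).
- eyes.grab_frame(name): name is "scene" or "side" or "wrist"; returns (picture, depth): 384x512x3 uint8, red, green, blue; 384x512 float32, m along the optical axis (not along the pixel's ray), 0 where there is no reading.
- eyes.calibration(name): a dict with "fov_y" (degrees; the focal length in pixels is half the picture's height over the tangent of half this angle, whatever the lens; pixels are square), "cx", "cy" (the principal point, pixels), "origin" and "attitude" of the camera in the world; the wrist camera has in their place "tool_from_camera" (4x4, takes a point from camera to tool coordinates, whose origin is the TCP and whose axes are the flange's). Camera axes: x right, y up, looking along -z (the intrinsics and any distortion apply to the point x, -y, -z); pixel columns grow to the right and rows downward; lengths in m; the calibration is good to about 2 mm. The wrist camera is an equidistant fisheye: a pixel r from the principal point sees the ray r / f radians off the axis. A picture is of the moment at which its call begins: read the wrist's pose just before it. calibration takes no time and is no camera call.
- ticket.hand_in(): hands the job in; it is judged then, once.
The state is a dict: "clock": time; "joints": joint angles; "qvel": joint speeds; "tau": joint torques, N m; "tcp_pos": TCP position; "orientation": TCP orientation; "contact_force": force on the tool from outside, world axes, zero at the start; "moment": the same for the moment, N m; "grip_width": finger opening in m; "gripper_force": force on a finger pad.
Only numpy, scipy, OpenCV 4.12 (cv2) and the standard library are available. Lean on these libraries where they do the work, as an engineer would, in place of code of your own. Each camera call takes 0.05 s, during which the arm holds its last target. There are 200 camera calls.

## Working session

There is one attempt and no reset: what is moved stays moved. The work goes in short steps, Python scripts to look and compute and a tool call to move; the robot and the scene stay as the last step left them, time stands still between calls to the robot, and variables do not carry over. Pictures are saved under pics/ and viewed, at most 10 in all, crops included, and the job is handed in when it is done.

Besides the shell and the picture viewer there is one more tool, called after "Emit:" as name(argument=value, ...) on one line, values as JSON. arm_command: Moves the arm, as the interface text tells. Its arguments: {"type":"object","properties":{"plan":{"type":"string"},"hand":{"type":"number"},"grip_force":{"type":"number"}},"required":["plan"]}

```bash
mkdir -p pics
cat > h.py <<'E'
import numpy as np, cv2
from bench import r, eyes, ticket
from scipy.spatial.transform import Rotation as R
def grab(n):
    o=r.get_obs(); p,d=eyes.grab_frame(n); return o,p,d,eyes.calibration(n)
def cloud(p,d,c):
    H,W=d.shape; f=H/2/np.tan(np.radians(c['fov_y'])/2)
    u,v=np.meshgrid(np.arange(W),np.arange(H))
    X=np.stack([(u-c['cx'])/f*d,-(v-c['cy'])/f*d,-d],-1)
    A=np.array(c['attitude']); 
    M=A if A.shape==(3,3) else R.from_rotvec(A).as_matrix() if A.size==3 else None
    return X@M.T+np.array(c['origin'])
E
python3 - <<'E'
from h import *
ims=[]
for n in("scene","side"):
    o,p,d,c=grab(n); print(n,c); np.savez(n+'.npz',p=p,d=d); ims.append(p)
print(eyes.calibration("wrist")); print(o)
im=np.hstack(ims); cv2.imwrite('pics/a.png',cv2.resize(ims[0],(800,600))[:,:,::-1]); cv2.imwrite('pics/b.png',cv2.resize(ims[1],(800,600))[:,:,::-1])
E
```

```text
scene {'fov_y': 48.64118879869367, 'cx': 253.24820092399858, 'cy': 188.1258130029493, 'origin': array([-0.01493962, -0.62391233,  0.4359318 ]), 'attitude': array([ 1.06057608, -0.46036936, -0.76138087])}
side {'fov_y': 57.08348668453078, 'cx': 258.02317470819946, 'cy': 195.65651561853744, 'origin': array([0.49567308, 0.59783926, 0.55478161]), 'attitude': array([ 0.08424085, -1.41849801, -2.69792894])}
{'fov_y': 65.70646984690485, 'cx': 256.496052561521, 'cy': 195.39939952522832, 'tool_from_camera': array([[ 5.60989973e-04,  9.53914182e-01,  3.00079020e-01,
         7.66703745e-02],
       [ 9.99999842e-01, -5.42737750e-04, -1.44177516e-04,
         5.08735107e-04],
       [ 2.53312347e-05,  3.00079053e-01, -9.53914336e-01,
        -1.49928173e-01],
       [ 0.00000000e+00,  0.00000000e+00,  0.00000000e+00,
         1.00000000e+00]])}
{'clock': 0.05, 'joints': array([ 1.1198772 ,  0.47779227,  0.02232003,  1.55643501, -0.01148891,
        1.10932735, -0.08311073]), 'qvel': array([ 3.86422255e-04, -8.81523472e-04,  4.97495355e-05, -2.24727188e-03,
       -2.83725580e-04,  7.63468434e-04,  1.29415015e-03]), 'tau': array([ 2.38704990e-03, -5.98298442e+01,  1.61437020e+00, -2.82253182e+01,
        1.27756287e-02,  5.14472922e-03,  2.20061835e-08]), 'tcp_pos': array([ 0.226687  , -0.63515442,  0.22353756]), 'orientation': array([-3.09379193e+00, -5.35614346e-01,  7.01868651e-04]), 'contact_force': array([-0.28699675, -0.10947278, -0.66848046]), 'moment': array([ 0.03417485, -0.0648313 ,  0.00088754]), 'gripper_force': 0.0, 'grip_width': 0.08534905327418596}
```

View pics/a.png

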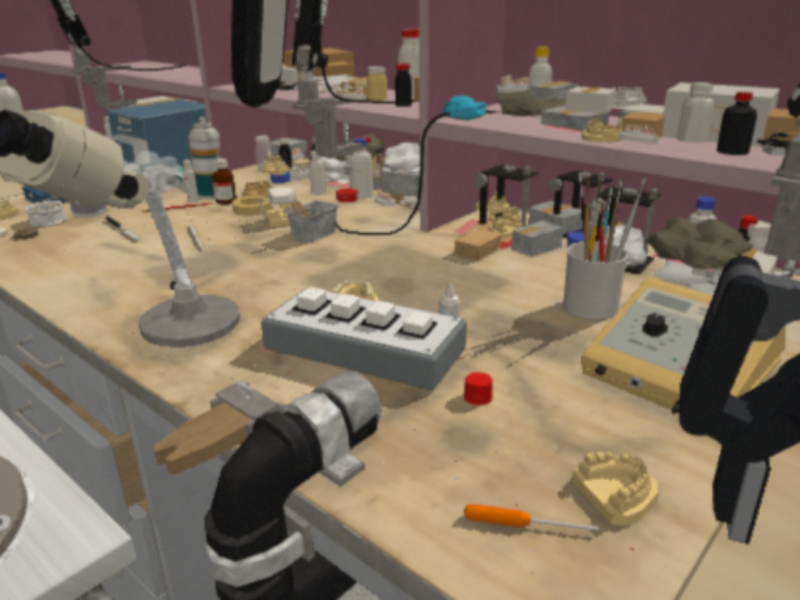

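View pics/b.png

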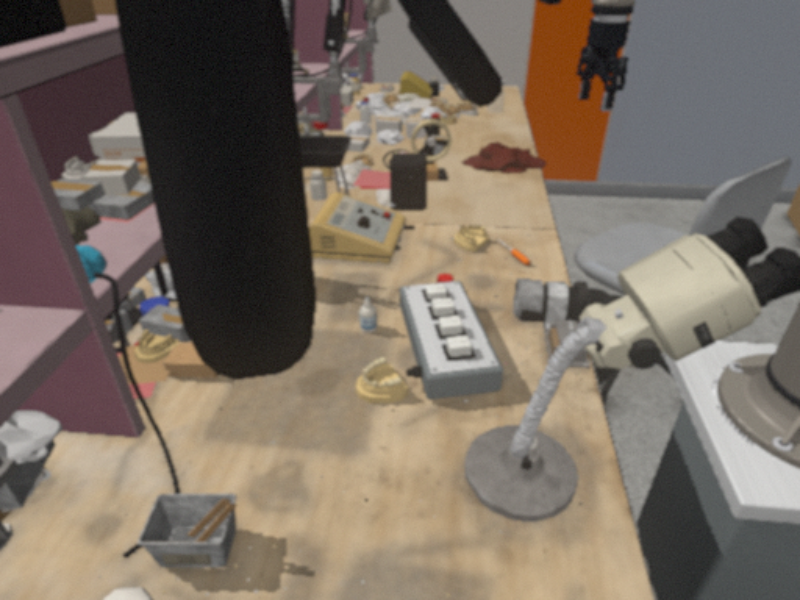

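The scene view shows the box with keys at about (312,300), (345,307), (380,315) and (417,323). The red cap is at (478,388), the dropper at (450,300), and the jaw model is behind the left end. The side view shows the microscope base at (522,470).

Run:
```python
from h import *
for n in("scene","side"):
    z=np.load(n+'.npz'); p,d=z['p'],z['d']; P=cloud(p,d,eyes.calibration(n)); Z=P[...,2]
    roi=np.zeros(d.shape,bool)
    s=512/800
    if n=="scene": roi[int(275*s):int(395*s),int(255*s):int(475*s)]=1
    else: roi[int(275*s):int(400*s),int(400*s):int(505*s)]=1
    roi&=d>0
    m=roi&(Z>.044)&(Z<.056); 
    m=cv2.morphologyEx(m.astype(np.uint8),cv2.MORPH_OPEN,np.ones((2,2)))
    m2=roi&(Z>.044)&(Z<.08)
    nn,l,st,ce=cv2.connectedComponentsWithStats(m2.astype(np.uint8)); k=1+np.argmax(st[1:,4])
    pts=P[l==k]
    print(n,'top z',np.median(Z[m>0]),'rect',cv2.minAreaRect((pts[:,:2]*1000).astype(np.float32)))
    mk=roi&(Z>.060)&(Z<.076)&(p.min(-1)>130)
    nn,l,st,ce=cv2.connectedComponentsWithStats(mk.astype(np.uint8))
    for i in range(1,nn):
        if st[i,4]>25:
            q=P[l==i]; print(st[i],np.median(q,0).round(4),np.percentile(q[:,2],[20,90]).round(4))
    red=(p[...,0]>130)&(p[...,1]<50)&(Z>0.004)&(Z<.04)&(d>0); 
    q=P[red]; q=q[(abs(q[:,0]-.6)<.25)&(abs(q[:,1])<.35)]; print('red',len(q),np.median(q,0))
    # loose thing heights grid near box
    q=P[(d>0)&(Z>.012)&(Z<.3)&(P[...,0]>.35)&(P[...,0]<.85)&(abs(P[...,1])<.4)]
    H,a,b=np.histogram2d(q[:,0],q[:,1],bins=[np.arange(.35,.86,.05),np.arange(-.4,.41,.05)])
    mx=np.zeros(H.shape)
    for x,y,zz in q:
        i,j=min(int((x-.35)/.05),9),min(int((y+.4)/.05),15); mx[i,j]=max(mx[i,j],zz)
    print((mx*1000).astype(int))
o=r.get_obs(); print(R.from_rotvec(o['orientation']).as_matrix().round(3))
```

```text
scene top z 0.04985674891970346 rect ((502.07666015625, -99.45913696289062), (109.84464263916016, 241.98468017578125), 17.193519592285156)
[190 184  19  12 140] [ 0.483  -0.032   0.0693] [0.0658 0.0709]
[212 189  18  12 145] [ 0.4961 -0.0792  0.0693] [0.0658 0.0708]
[234 193  19  13 164] [ 0.5085 -0.1271  0.0695] [0.0653 0.0709]
[258 200  19  11 138] [ 0.523  -0.1734  0.065 ] [0.0639 0.066 ]
[210 240  28  12 215] [ 0.3743 -0.21    0.0645] [0.0628 0.0663]
red 136 [ 0.51290438 -0.27197046  0.02605019]
[[ 16   0   0  68  67   0   0   0   0  18 237 188  16   0   0   0]
 [  0   0   0   0   0  46  51  52  49  19 159 164  16   0   0   0]
 [  0   0  28  53  51  71  71  71  51  14  18  17   0   0   0   0]
 [  0   0  28  51  66  72  71  69  51   0   0   0   0   0   0   0]
 [  0   0   0  51  53  52  49  31  32   0   0   0   0   0   0   0]
 [ 52  47   0   0  33  63   0  31  30   0   0   0 299 299   0   0]
 [ 80  63   0   0   0   0   0   0   0   0   0   0 299 298   0   0]
 [ 82  79   0   0   0   0   0   0   0   0   0   0  52 299  50  63]
 [ 84 196 197 202   0   0   0   0   0   0   0   0  52  52  
[... 586 characters left out ...]
 50  52  51  18  61 176  18   0   0   0]
 [  0   0  23  53  51  71  71  72  52  15  20  20   0   0   0   0]
 [  0   0  28  51  67  71  73  70  52   0   0   0   0   0   0   0]
 [  0   0   0  47  53  52  51  32  34   0   0   0   0   0   0   0]
 [ 51  47   0   0   0  61   0  31  33   0   0   0 298 299   0   0]
 [ 80  62   0   0   0   0   0   0   0   0   0   0   0 299   0   0]
 [ 82  80   0   0   0   0   0   0   0   0   0   0  54  80  53   0]
 [ 84  83   0   0   0   0   0   0   0   0   0   0  53  54  54  64]
 [  0   0   0   0   0   0   0   0  21   0   0   0   0  53 219 226]]
[[ 0.942  0.336 -0.001]
 [ 0.336 -0.942  0.002]
 [-0.    -0.002 -1.   ]]
  return _methods._mean(a, axis=axis, dtype=dtype,
  ret = um.true_divide(
```

Emit:
arm_command(plan="0.037 -0.041 0 0;0.037 -0.041 0 0;0.037 -0.041 0 0;0.037 -0.041 0 0;0.037 -0.041 0 0;0.037 -0.041 0 0;0.037 -0.041 0 0;0.037 -0.041 0 0;0.037 -0.041 0 0;0 0 0 3.6;0 0 0 0", hand=1, grip_force=20)

```text
clock: 1.48
tcp_pos: [0.4164, -0.1759, 0.2243]
orientation: [-3.11, -0.441, 0.001]
contact_force: [-0.1, -1.3, -0.2]
grip_width: -0.0001
gripper_force: 0.0
```

Run:
```python
from h import *
o=r.get_obs(); print({k:o[k] for k in('clock','tcp_pos','orientation','contact_force','grip_width','joints')})
for n in("scene","side"):
    z=np.load(n+'.npz'); P=cloud(z['p'],z['d'],eyes.calibration(n))
    for a,b in((.1,.2),(.2,.3),(.3,.4),(.4,.55)):
        q=P[(z['d']>0)&(P[...,0]>.1)&(P[...,0]<.5)&(P[...,1]>-.02)&(P[...,1]<.5)&(P[...,2]>a)&(P[...,2]<b)]
        if len(q): print(n,a,len(q),q.min(0).round(3),q.max(0).round(3))
for n in("scene",):
    o,p,d,c=grab(n); cv2.imwrite('pics/c.png',cv2.resize(p,(800,600))[:,:,::-1])
```

```text
{'clock': 1.475, 'tcp_pos': array([ 0.41635441, -0.17586066,  0.22430534]), 'orientation': array([-3.11043085e+00, -4.40860519e-01,  8.43664803e-04]), 'contact_force': array([-0.09623479, -1.27788907, -0.18223311]), 'grip_width': -0.00010817025078790913, 'joints': array([ 0.50750789,  0.12256745, -0.26513782,  2.04993613,  0.03889792,
        0.97420907, -1.06680965])}
scene 0.1 467 [0.317 0.111 0.1  ] [0.415 0.168 0.2  ]
scene 0.2 3381 [0.205 0.068 0.2  ] [0.388 0.157 0.3  ]
scene 0.3 726 [0.207 0.063 0.3  ] [0.292 0.152 0.326]
side 0.1 690 [0.343 0.15  0.1  ] [0.42  0.177 0.2  ]
side 0.2 6027 [0.2   0.089 0.2  ] [0.391 0.19  0.3  ]
side 0.3 2231 [0.204 0.078 0.3  ] [0.295 0.175 0.326]
```

View pics/c.png

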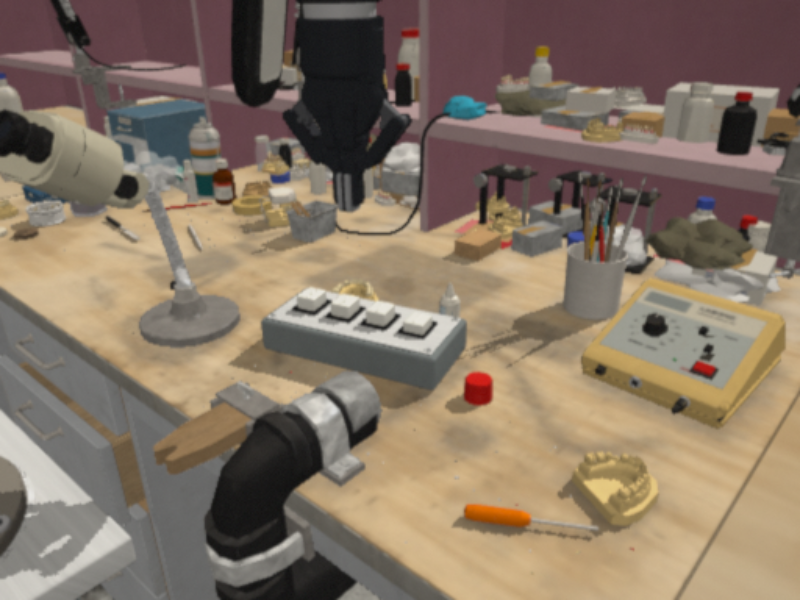

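The picture shows the hand shut and clear of everything at (348,190). The keys and loose things have not moved.

Emit:
arm_command(plan="0.027 -0.032 0 0;0.027 -0.032 0 0;0.027 -0.032 0 0;0.026 -0.031 0 0;0 0 0.03 0;0 0 0.03 0;0 0 0.03 0;0 0 0 0;0 0 0 0")

```text
clock: 2.65
tcp_pos: [0.4849, -0.0252, 0.1354]
orientation: [3.111, 0.437, 0.001]
contact_force: [0.3, -0.6, 0.0]
grip_width: -0.0
gripper_force: 0.0
```

Run:
```python
from h import *
o,p,d,c=grab("wrist"); print({k:o[k] for k in('clock','tcp_pos','contact_force','qvel')})
cv2.imwrite('pics/w.png',cv2.resize(p,(800,600))[:,:,::-1])
H,W=d.shape; f=H/2/np.tan(np.radians(c['fov_y'])/2)
u,v=np.meshgrid(np.arange(W)-c['cx'],np.arange(H)-c['cy']); rr=np.hypot(u,v)+1e-9; th=rr/f
t=np.tan(th); X=np.stack([u/rr*t*d,-v/rr*t*d,-d,np.ones_like(d)],-1)
T=(X@c['tool_from_camera'].T)[...,:3]
M=R.from_rotvec(o['orientation']).as_matrix(); P=T@M.T+o['tcp_pos']
np.savez('w.npz',p=p,P=P,d=d)
Z=P[...,2]
mk=(d>0)&(Z>.0625)&(Z<.075)&(P[...,0]>.44)&(P[...,0]<.57)&(p.min(-1)>110)
nn,l,st,ce=cv2.connectedComponentsWithStats(mk.astype(np.uint8))
for i in range(1,nn):
    if st[i,4]>60: q=P[l==i]; print(st[i],np.median(q,0).round(4),cv2.minAreaRect((q[:,:2]*1000).astype(np.float32)))
```

```text
{'clock': 2.65, 'tcp_pos': array([ 0.4848594 , -0.02516617,  0.13536298]), 'contact_force': array([ 0.29064996, -0.58066204,  0.028579  ]), 'qvel': array([-0.00176653, -0.01500876, -0.00549235, -0.0084278 ,  0.0031196 ,
       -0.00274675, -0.00476227])}
[ 240  183   33   40 1246] [ 0.4884 -0.0242  0.0706] ((487.287353515625, -24.512027740478516), (30.988636016845703, 24.49695587158203), 15.50879955291748)
[ 304  183   33   40 1168] [ 0.5016 -0.0718  0.0707] ((500.790771484375, -72.61895751953125), (31.510181427001953, 24.561504364013672), 16.01825523376465)
[364 184  30  38 992] [ 0.5155 -0.1195  0.0706] ((514.4945678710938, -120.51318359375), (31.431941986083984, 25.425247192382812), 13.204652786254883)
[413 184  27  35 738] [ 0.5289 -0.1675  0.0657] ((527.6710815429688, -168.6400146484375), (32.37354278564453, 25.296213150024414), 17.589487075805664)
```

View pics/w.png

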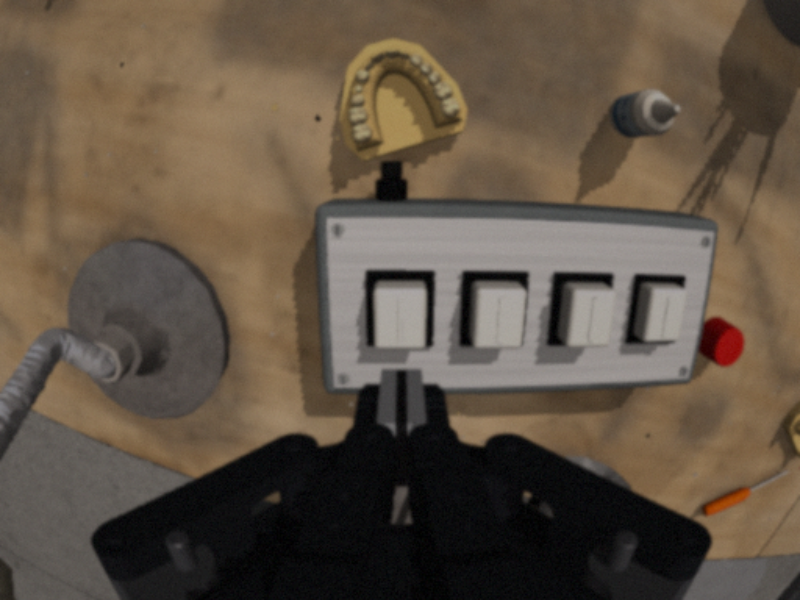

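The wrist view shows the keys at about (400,313), (498,314), (588,315) and (660,312), with the fingertips in front of the first. The fourth looks 5 mm lower. I'll confirm by touch, starting from the left.

Emit:
arm_command(plan="0.002 0 0.02 0;0 0 0.02 0;0 0 0.008 0;0 0 0 0;0 0 0 0;0 0 0 0")

```text
clock: 3.45
tcp_pos: [0.4867, -0.0241, 0.0872]
orientation: [3.111, 0.438, 0.002]
contact_force: [-0.3, -0.4, -0.7]
grip_width: 0.0001
gripper_force: 0.0
```

Emit:
arm_command(plan="0 0 0.002 0;0 0 0.001 0;0 0 0.001 0;0 0 0 0;0 0 0 0")

```text
clock: 4.08
tcp_pos: [0.4862, -0.0241, 0.0825]
orientation: [-3.111, -0.438, -0.0]
contact_force: [-1.0, 0.9, -0.4]
grip_width: 0.0003
gripper_force: 0.0
```

Emit:
arm_command(plan="0 0 0.0005 0;0 0 0 0;0 0 0 0")

```text
clock: 4.45
tcp_pos: [0.4862, -0.0241, 0.082]
orientation: [-3.111, -0.438, 0.0]
contact_force: [-0.4, -0.6, 0.9]
grip_width: -0.0004
gripper_force: 0.0
```

Emit:
arm_command(plan="0 0 0 0")

```text
clock: 4.58
tcp_pos: [0.4862, -0.0241, 0.082]
orientation: [3.111, 0.438, -0.0]
contact_force: [0.1, -0.7, -0.1]
grip_width: 0.0001
gripper_force: 0.0
```

```bash
cat > s.py <<'E'
from h import *
F=[];Z=[]
for i in range(5):
    o,p,d,c=grab("wrist"); F.append(o['contact_force']);Z.append(o['tcp_pos'])
print(o['clock'],np.mean(F,0).round(2),np.std(F,0).round(2),np.mean(Z,0).round(5),o['joints'].round(2))
H,W=d.shape; f=H/2/np.tan(np.radians(c['fov_y'])/2)
u,v=np.meshgrid(np.arange(W)-c['cx'],np.arange(H)-c['cy']); rr=np.hypot(u,v)+1e-9; t=np.tan(rr/f)
X=np.stack([u/rr*t*d,-v/rr*t*d,-d,np.ones_like(d)],-1)
P=(X@c['tool_from_camera'].T)[...,:3]@R.from_rotvec(o['orientation']).as_matrix().T+o['tcp_pos']
for i in range(4):
    k=np.array([.487,-.0245])+i*np.array([.0135,-.048])
    q=P[(d>0)&(np.abs(P[...,0]-k[0])<.012)&(np.abs(P[...,1]-k[1])<.009)&(P[...,2]<.09)&(p.min(-1)>110)]
    if len(q): print(i+1,len(q),np.median(q[:,2]).round(4))
E
python3 s.py
```

```text
4.775 [ 0.18 -0.24 -0.04] [0.47 0.63 0.51] [ 0.48617 -0.02411  0.08201] [ 0.22  0.39 -0.35  2.1   0.21  0.68 -1.57]
1 614 0.0708
2 981 0.0708
3 754 0.0708
4 519 0.0659
```

Emit:
arm_command(plan="0 0 0.001 0;0 0 0 0;0 0 0 0")

```text
clock: 5.2
tcp_pos: [0.4862, -0.0241, 0.081]
orientation: [3.111, 0.438, 0.0]
contact_force: [-0.3, 0.3, -0.4]
grip_width: 0.0
gripper_force: 0.0
```

```bash
python3 s.py
```

```text
5.4 [-0.04 -0.22 -0.29] [0.31 0.3  0.48] [ 0.48617 -0.02409  0.081  ] [ 0.22  0.4  -0.35  2.1   0.21  0.68 -1.57]
1 597 0.0708
2 989 0.0708
3 759 0.0708
4 515 0.0659
```

Run:
```python
from h import *
p=grab("wrist")[1]; q=grab("side")[1]
a=cv2.resize(p[150:300,190:390],(400,300),interpolation=2); b=cv2.resize(q[150:270,220:380],(400,300),interpolation=2)
cv2.imwrite('pics/e.png',np.hstack([a,b])[:,:,::-1])
```

```text
(no output)
```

View pics/e.png

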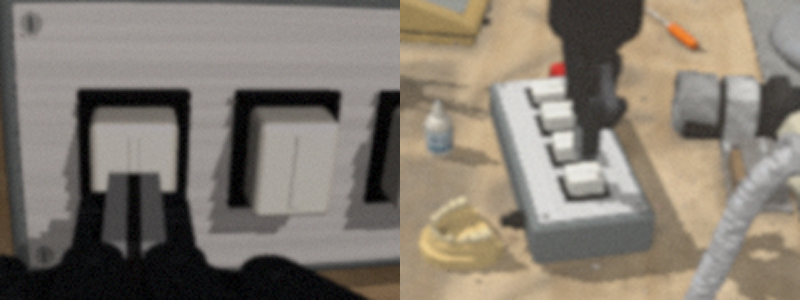

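The fingers stand over the first key but do not touch it yet. The wrist crop shows the tip edge at (133,172), and the side crop shows it at (588,160). I'll measure the tip itself.

Run:
```python
from h import *
o,p,d,c=grab("wrist"); H,W=d.shape; f=H/2/np.tan(np.radians(c['fov_y'])/2)
u,v=np.meshgrid(np.arange(W)-c['cx'],np.arange(H)-c['cy']); rr=np.hypot(u,v)+1e-9; t=np.tan(rr/f)
T=(np.stack([u/rr*t*d,-v/rr*t*d,-d,np.ones_like(d)],-1)@c['tool_from_camera'].T)[...,:3]
for v in range(225,275,3): print(v,(T[v,248]*1000).round(1),(T[v,264]*1000).round(1),p[v,248])
o,p,d,c=grab("side"); P=cloud(p,d,c)
q=P[(d>0)&(P[...,2]>.06)&(P[...,2]<.13)&(np.abs(P[...,0]-.486)<.04)&(np.abs(P[...,1]+.02)<.03)&(p.max(-1)<110)]
for z in np.arange(.06,.13,.005):
    s=q[(q[:,2]>z)&(q[:,2]<z+.005)]
    if len(s): print(round(z,3),len(s),s.min(0).round(3),s.max(0).round(3))
```

```text
225 [ 7.9 -4.5 10.7] [ 7.9  4.9 10.8] [167 163 156]
228 [ 6.5 -4.4  9.7] [ 5.9  5.  10.9] [168 163 157]
231 [ 4.  -4.5 10.9] [ 4.1  5.  10.7] [171 164 158]
234 [ 3.  -4.5  8.8] [2.6 5.  9.8] [162 156 152]
237 [ 11.1  -3.8 -12.2] [ 11.2   4.4 -12.5] [84 82 80]
240 [ 11.1  -3.7 -15.8] [ 11.1   4.3 -15.8] [72 68 70]
243 [ 11.4  -3.6 -19.8] [ 11.5   4.2 -20. ] [72 68 69]
246 [ 11.8  -3.5 -23.7] [ 11.5   4.1 -23.2] [68 68 69]
249 [ 11.1  -3.5 -25.4] [ 11.6   4.  -26.5] [67 68 70]
252 [ 10.3  -3.4 -27. ] [ 11.5   4.  -29.2] [69 65 67]
255 [ 11.2  -3.3 -31.5] [ 10.9   3.9 -30.9] [73 70 67]
258 [ 11.2  -3.2 -34.2] [ 11.4   3.9 -34.6] [69 67 67]
261 [ 11.3  -3.2 -37.1] [ 11.6   3.8 -37.6] [67 66 66]
264 [ 10.8  -3.1 -38.8] [ 11.5   3.7 -40.1] [66 62 67]
267 [ 11.7  -3.  -42.9] [ 11.8   3.7 -43.1] [71 67 68]
270 [ 11.1  -3.  -44.3] [ 10.6   3.7 -43.5] [86 83 84]
273 [ 12.4  -2.9 -48.6] [ 10.    3.6 -45. ] [71 71 70]
0.085 4 [ 0.484 -0.018  0.088] [ 0.49  -0.016  0.089]
0.09 6 [ 0.478 -0.019  0.091] [ 0.491 -0.013  0.095]
0.095 12 [ 0.476 -0.018  0.096] [ 0.493 -0.01   0.1  ]
0.1 15 [ 0.476 -0.017  0.1  ] [ 0.493 -0.01   0.105]
0.105 15 [ 0.476 -0.017  0.105] [ 0.492 -0.009  0.11 ]
0.11 14 [ 0.477 -0.016  0.11 ] [ 0.492 -0.009  0.115]
0.115 17 [ 0.477 -0.023  0.115] [ 0.496 -0.008  0.119]
0.12 11 [ 0.477 -0.024  0.12 ] [ 0.497 -0.009  0.125]
0.125 3 [ 0.494 -0.028  0.125] [ 0.497 -0.012  0.129]
```

Both cameras put the real tips about 11 mm behind the TCP, not 14 mm ahead of it. That leaves about 20 mm to the key, so I'll go down stepwise by force.

Emit:
arm_command(plan="0 0 0.006 0;0 0 0.006 0;0 0 0 0;0 0 0 0")

```text
clock: 6.15
tcp_pos: [0.4861, -0.0241, 0.0689]
orientation: [-3.111, -0.438, 0.0]
contact_force: [0.2, 0.3, 0.3]
grip_width: -0.0002
gripper_force: 0.0
```

```bash
python3 s.py
```

```text
6.35 [0.22 0.05 0.35] [0.26 0.36 0.32] [ 0.48625 -0.02408  0.06906] [ 0.21  0.42 -0.35  2.11  0.23  0.65 -1.58]
1 373 0.0708
2 1096 0.0708
3 808 0.0708
4 547 0.0658
```

Emit:
arm_command(plan="0 0 0.002 0;0 0 0.002 0;0 0 0 0;0 0 0 0")

```text
clock: 6.9
tcp_pos: [0.4861, -0.0241, 0.065]
orientation: [3.111, 0.438, -0.0]
contact_force: [0.2, 0.3, -0.9]
grip_width: 0.0003
gripper_force: 0.0
```

```bash
python3 s.py
```

```text
7.1 [-0.2   0.03  0.03] [0.28 0.41 0.57] [ 0.4862  -0.02411  0.06502] [ 0.21  0.42 -0.34  2.11  0.23  0.64 -1.59]
1 291 0.0707
2 1116 0.0708
3 824 0.0708
4 551 0.0659
```

Emit:
arm_command(plan="0 0 0.002 0;0 0 0 0;0 0 0 0")

```text
clock: 7.52
tcp_pos: [0.4863, -0.0241, 0.0631]
orientation: [3.111, 0.438, 0.0]
contact_force: [-0.7, -0.2, 1.5]
grip_width: -0.0
gripper_force: 0.4
```

```bash
cat >> s.py <<'E'
T=(X@c['tool_from_camera'].T)[...,:3]
m=(d>0)&(abs(T[...,0]-11)<99)&(abs(T[...,0]-.011)<.002)&(abs(T[...,1])<.012)&(T[...,2]>-.03)&(T[...,2]<.006)&(p.max(-1)<110)
print('tip tool z',np.sort(T[m][:,2])[-8:].round(4))
E
python3 s.py
```

```text
7.725 [0.49 0.15 0.97] [0.66 0.46 0.28] [ 0.4863  -0.02411  0.06307] [ 0.2   0.43 -0.34  2.11  0.23  0.64 -1.59]
1 243 0.0704
2 1137 0.0708
3 842 0.0707
4 547 0.0659
tip tool z [-0.0078 -0.0077 -0.0073 -0.0072 -0.0069 -0.0069 -0.0067 -0.0062]
```

Emit:
arm_command(plan="0 0 0.001 0;0 0 0 0;0 0 0 0")

```text
clock: 8.15
tcp_pos: [0.4863, -0.0241, 0.062]
orientation: [3.111, 0.438, 0.0]
contact_force: [0.4, -0.4, 0.2]
grip_width: -0.0002
gripper_force: 0.6
```

```bash
python3 s.py
```

```text
8.35 [ 1.04 -0.27  1.26] [0.54 0.39 0.63] [ 0.48629 -0.02413  0.06205] [ 0.2   0.43 -0.34  2.11  0.24  0.64 -1.59]
1 231 0.0694
2 1159 0.0708
3 851 0.0708
4 552 0.0659
tip tool z [-0.0074 -0.0073 -0.0071 -0.0068 -0.0064 -0.006  -0.006  -0.0058]
```

The first key gives springily, about 1.4 mm at 1.5 N, so it is up. Next is the second.

Emit:
arm_command(plan="0 0 -0.015 0;0 0.025 0 0;0 0.025 0 0;0 0 0 0;0 0 0.01 0;0 0 0.002 0;0 0 0.002 0;0 0 0.001 0;0 0 0 0;0 0 0 0;0 0 0 0")

```text
clock: 9.78
tcp_pos: [0.5002, -0.0721, 0.0621]
orientation: [3.111, 0.438, 0.001]
contact_force: [0.6, 1.6, 2.2]
grip_width: -0.0004
gripper_force: 0.8
```

```bash
python3 s.py
```

```text
9.975 [0.31 1.01 1.52] [0.31 0.46 0.55] [ 0.50016 -0.07212  0.06213] [ 0.29  0.45 -0.33  2.07  0.23  0.65 -1.48]
1 1166 0.0708
2 216 0.0695
3 1151 0.0708
4 820 0.0659
tip tool z [-0.0073 -0.0073 -0.0073 -0.0072 -0.0069 -0.0069 -0.0063 -0.006 ]
```

The second key gives the same way and the first has returned. Now the third.

Emit:
arm_command(plan="0 0 -0.015 0;0 0.025 0 0;0 0.025 0 0;0 0 0 0;0 0 0.01 0;0 0 0.002 0;0 0 0.002 0;0 0 0.001 0;0 0 0 0;0 0 0 0;0 0 0 0")

```text
clock: 11.4
tcp_pos: [0.514, -0.1202, 0.0622]
orientation: [3.111, 0.438, 0.001]
contact_force: [-0.3, 0.6, 1.9]
grip_width: 0.0001
gripper_force: 0.8
```

```bash
python3 s.py
```

```text
11.6 [-0.38  0.92  1.78] [0.54 0.18 0.31] [ 0.51398 -0.12017  0.06213] [ 0.37  0.48 -0.32  2.02  0.23  0.68 -1.39]
1 857 0.0708
2 1151 0.0708
3 192 0.0695
4 1108 0.0659
tip tool z [-0.0076 -0.0075 -0.0074 -0.0069 -0.0068 -0.0066 -0.0058 -0.0058]
```

Emit:
arm_command(plan="0 0 -0.015 0;0 0.025 0 0;0 0.025 0 0;0 0 0 0;0 0 0.01 0;0 0 0.005 0;0 0 0.002 0;0 0 0 0;0 0 0 0;0 0 0 0")

```text
clock: 12.9
tcp_pos: [0.5278, -0.1683, 0.0602]
orientation: [3.111, 0.438, 0.001]
contact_force: [-0.2, -0.6, -0.2]
grip_width: -0.0006
gripper_force: 0.0
```

```bash
python3 s.py
```

```text
13.1 [-0.07 -0.07  0.16] [0.57 0.3  0.64] [ 0.52771 -0.16831  0.06014] [ 0.43  0.51 -0.3   1.96  0.23  0.7  -1.3 ]
1 562 0.0708
2 858 0.0708
3 1169 0.0708
4 226 0.0658
tip tool z [-0.0114 -0.0113 -0.0112 -0.0112 -0.011  -0.0069 -0.0068 -0.0067]
```

Emit:
arm_command(plan="0 0 0.001 0;0 0 0.001 0;0 0 0 0;0 0 0 0")

```text
clock: 13.65
tcp_pos: [0.5276, -0.1683, 0.0582]
orientation: [3.111, 0.438, 0.0]
contact_force: [0.2, 0.6, 3.4]
grip_width: 0.0002
gripper_force: 1.5
```

```bash
python3 s.py
```

```text
13.85 [-0.69  0.19  3.11] [0.5  0.31 0.3 ] [ 0.52763 -0.16831  0.05812] [ 0.43  0.51 -0.3   1.96  0.23  0.7  -1.3 ]
1 574 0.0708
2 868 0.0708
3 1190 0.0708
4 183 0.0655
tip tool z [-0.0072 -0.007  -0.0066 -0.0064 -0.0063 -0.0063 -0.0062 -0.006 ]
```

The fourth key is latched: it resists 3.1 N with almost no sinking. Lift off, then press it fully down.

Emit:
arm_command(plan="0 0 -0.005 0;0 0 0 0;0 0 0 0;0 0 0.004 0;0 0 0.002 0;0 0 0.002 0;0 0 0.0015 0;0 0 0 0;0 0 0 0;0 0 0 0")

```text
clock: 15.15
tcp_pos: [0.5277, -0.1683, 0.0537]
orientation: [3.111, 0.438, 0.0]
contact_force: [-1.7, 0.6, 4.8]
grip_width: 0.0002
gripper_force: 2.6
```

```bash
python3 s.py
```

```text
15.35 [-1.58 -0.01  5.03] [0.31 0.36 0.25] [ 0.52768 -0.16831  0.05367] [ 0.43  0.52 -0.3   1.96  0.23  0.69 -1.3 ]
1 580 0.0708
2 887 0.0708
3 1228 0.0708
4 184 0.061
tip tool z [-0.0079 -0.0076 -0.0075 -0.0066 -0.0065 -0.0065 -0.0065 -0.0064]
```

Emit:
arm_command(plan="0 0 0.0005 0;0 0 0 0;0 0 0 0")

```text
clock: 15.78
tcp_pos: [0.5277, -0.1683, 0.0533]
orientation: [3.111, 0.438, 0.0]
contact_force: [-1.8, 0.1, 6.0]
grip_width: 0.0
gripper_force: 3.3
```

```bash
python3 s.py
```

```text
15.975 [-1.71  0.33  6.66] [0.24 0.45 0.64] [ 0.52769 -0.16829  0.05332] [ 0.43  0.52 -0.3   1.96  0.23  0.69 -1.3 ]
1 587 0.0708
2 892 0.0708
3 1233 0.0708
4 181 0.0607
tip tool z [-0.0072 -0.007  -0.0069 -0.0069 -0.0068 -0.0066 -0.0063 -0.0055]
```

At the bottom with about 6.7 N; now let go.

Emit:
arm_command(plan="0 0 -0.005 0;0 0 -0.01 0;0 0 -0.03 0;0 0 -0.05 0;0 0 -0.03 0;0 0 0 0;0 0 0 0;0 0 0 0")

```text
clock: 17.02
tcp_pos: [0.5266, -0.1681, 0.1767]
orientation: [-3.11, -0.438, 0.004]
contact_force: [0.1, 0.1, 0.1]
grip_width: -0.0003
gripper_force: 0.0
```

```bash
python3 s.py
```

```text
17.225 [-0.09  0.32 -0.08] [0.53 0.2  0.3 ] [ 0.52693 -0.1681   0.17695] [ 0.48  0.35 -0.35  1.88  0.15  0.94 -1.23]
1 356 0.0708
2 424 0.0708
3 489 0.0708
4 509 0.0708
tip tool z [-0.0117 -0.0116 -0.0115 -0.0115 -0.0115 -0.0113 -0.0113 -0.0112]
```

All four tops now read the same up height, and the gripper is clear.

```bash
python3 -c "
from bench import ticket; print(ticket.hand_in())"
```

```text
the job is handed in; nothing more can be done
None
```

I tapped all four keys from left to right, found the fourth (right end) latched, and pressed it to the bottom and let go; all four now stand up, and the job is handed in at about 17 s.

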